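# Load a pipe into the sprung centres jig beside the grinder

### The arm

A 6-joint arm with a two-finger parallel gripper is mounted at the origin on the work surface. World frame = base frame: x ahead of the robot, y to its left, z up, the work surface at z = 0. Lengths are in m, angles in rad, forces in N, time in s.
With the tool pointing down it reaches from about 0.325 to 0.875 m from the base axis. Payload 4.4 kg.
Tool frame: the origin (TCP) lies on the mounting face of the last link; the fingertips stand 173 mm ahead of it and the grasp point (between the pads) lies 155 mm ahead of it; z points along the fingers, y is the direction in which the jaws open and shut (so a half turn about z gives the same grasp; the last joint's range is limited). The gripper opens to 85 mm and grips with 20 to 120 N. Pads are 22 mm wide; open, the fingers measure 114 mm over their backs; the gripper's body (76 mm by 85 mm) begins 54 mm behind the grasp point. The pads swing forward as they close: fully open they stand 13 mm farther back than shut.
Start: joints at [1.042, 0.207, 1.542, -0, 1.393, -0.15], TCP at [0.213, 0.534, 0.405] pointing down, gripper open.
Joint ranges: [-2.73, 2.73], [-0.86, 2.22], [0.23, 2.46], [-1.11, 4.25], [0.08, 2.63], [-2.82, 2.82]. Speed limits (rad/s): [2.79, 2.79, 3.14, 3.14, 3.14, 3.14].

### API

Orientations are given as a unit quaternion [x, y, z, w].
In Python, from cell import robot gives the robot as it stands.
- The arm moves only by the tool step_arm, never from a script. Its argument "targets" is text: rows parted by semicolons, each of 7 numbers parted by spaces: the shift along the tool's x, y, z normalised to -1 to 1, where 1 is 5 cm, then the turn, a rotation vector about the tool's x, y, z normalised to -1 to 1, where 1 is 5 degrees, then the closure in counts, from 0 (fully open) to 255 (shut). In form: dx dy dz wx wy wz grip; .... A call has 1 to 8 rows; each row shifts and turns the commanded pose from where the row before left it, along the tool's axes as they then stand; what a row does not reach is not made up. A row lasts 1/10 s, in which the tool goes at most 50 mm and 8.59 degrees, less where a joint would pass 70% of its speed; a pose out of reach is approached as far as the arm can. A call with a number of a shift or a turn outside -1 to 1 is refused whole. A call with a gripper value outside its range is refused whole. The fingers move at their own pace and stop on an object; "newtons" is the grip in N (left out, the last holds). Time passes only in rows, so rows that do not move let the fingers close. It gives the time, the measured TCP pose, the force and the opening at its end, in the units of the state.
- robot.get_state(): the state, without advancing time (a new reading comes with each control period).
- robot.capture(name): name is "scene" or "top" or "wrist"; returns a dict with "frame" (384x512x3 uint8, red, green, blue), "fx", "fy", "cx", "cy" (pixels), "T" (4x4, takes a point from camera to world coordinates). Camera axes: x right, y down, z forward; pixel columns grow to the right and rows downward; lengths in m; the calibration is good to about 2 mm. A picture is of the moment at which its call begins. There is no depth.
- robot.job_done(): hands the job in, once; it reports no verdict.
Trained networks look in the newest picture that a camera, given by its name, has taken for a name from the list of things; names that differ only in an ending like _2 or _b are one class to them, and where a whole thing is asked for, a point or a joint stands for the part that bears it (a point fixed in the world has none). Each returns a list of dicts, best first, with "confidence" (0 to 1); they miss things now and then, are a little off and sometimes report something else, mostly with a low value. They report only what shows in the picture. A call takes as long as a camera call.
- robot.recognise(camera, target): "bbox" ([left, top, right, bottom] in pixels, round what is visible of it).
- robot.pinpoint(camera, target): "location" ([row, column] in pixels: a listed point, or the origin of a listed thing).
The state is a dict: "time": time; "joint_positions": joint angles; "joint_velocities": joint speeds; "joint_torque": joint torques, N m; "eef_pos": TCP position; "orientation": TCP orientation; "force": force on the tool from outside, world axes, zero at the start; "torque": the same for the moment, N m; "width": opening from 0.0 (shut) to 1.0 (fully open).
Only numpy, scipy, OpenCV 4.12 (cv2) and the standard library are available. Lean on these libraries where they do the work, as an engineer would, in place of code of your own. Each camera call takes 0.05 s, during which the arm holds its last target. There are 200 camera calls.

### The job

Pick the galvanised pipe from the wooden rack, lay it on the raised yellow sprung platform of the green centres jig, and hold it pressed down until the red catch has run fully in and keeps the platform down. Then slide the blue tailstock in until the pipe sits firmly between the two cones, and let go. Leave the rusty bar and the other things on the bench where they are.

Things in the scene. Friction and masses are not known exactly. Their poses are not given: they have to be found in the camera images.
- pipe_centre (a point): centre of the galvanised pipe with two blue bands: 160 mm long, 32 mm outside, 24 mm inside, open ends, 0.35 to 0.55 kg. Own y = along the pipe, ends alike. Starts level in either pair of the rack's notches, centre 62 mm above the table; notches touch it 50 mm either side of the middle, 80 mm between them is free for fingers.
- bar_centre (a point): centre of the rusty ribbed bar in the rack's other notches, 100 mm beside the pipe and parallel to it: 190 mm long, 22 mm diameter, own y = along it. To be left alone.
- jig_axis (a point): fixed point of the jig on its cone line, 84 mm above the table, over the platform's middle. Own y = along the line, from green headstock (-y) to blue tailstock (+y), z up. Headstock cone tip at y = -88 mm. Cones 12 mm long, 8 mm across at the tip, 30 at the base: a 24 mm bore slides 9 mm on. Headstock 104 mm high.
- cradle (a point): where the pipe's centre lies when in the yellow platform's two black V notches (at y = +-42 mm, 10 mm wide, as high as the pipe's centre; 74 mm free between). Moves with the platform (100 x 120 mm, top face 30 mm below). Axes as jig_axis. 106 mm above the table raised, 84 caught, 80 at the stop. Pipe ends then have 8 mm to the headstock tip, 13 to 25 to the tailstock tip.
- lift (a joint): how far the platform has sunk, in m: 0 raised, 0.022 held by the catch, 0.026 at the stop. Sprung up with 6 N at 0 plus 500 N/m; the platform is 0.4 kg. The pipe's weight alone sinks it about 5 mm; pressing on to the stop takes 9 to 13 N more.
- catch (a joint): travel of the red spring bolt, in m: 0 drawn back against the platform's edge, 0.0105 run fully in over the platform. It creeps: with the platform held at the stop it takes about 2 s to run in; let go too early, it stays half in or is pushed back and the platform creeps up.
- tailstock (a joint): travel of the blue tailstock towards the headstock, in m: 0 drawn back (starts 0 to 0.012), about 0.050 when the pipe is seated on both cones, 0.060 at most. About 3 N of friction; stays where left. It pushes the pipe along the notches (2 to 5 N more) on to the headstock cone, then stops firmly.
- tail_handle (a point): centre of the black upright grip on top of the tailstock: 36 mm (x) by 16 mm (y, the sliding direction) by 42 mm high; top 150 mm, foot 108 mm above the table. Moves with the tailstock; axes as jig_axis.
- rack: wooden stock rack, 200 (x) x 130 (y) mm, about 63 mm high, fixed; origin under its centre. Its notches run along its y axis at x = -50 and +50 mm.
- spray_can: upright black and yellow spray can, 64 mm diameter, 190 mm high, loose; origin at its foot. To be left alone.
- red_tin: red tin, 80 mm diameter, 100 mm high, loose; origin at its foot. To be left alone.
- timber: black wooden block 60 x 150 x 45 mm, loose; origin under its centre. To be left alone.
- wrench: steel wrench, 190 mm, lying near the robot, loose. To be left alone.
- screwdriver: orange-handled screwdriver, 200 mm, loose. To be left alone.
- clamp: small red G-clamp, 100 mm, loose. To be left alone.
- pliers: blue-handled pliers, 165 mm, loose. To be left alone.
- jig: the green centres jig, fixed; origin under the middle of the platform, on the table, axes as jig_axis. Base 130 x 330 mm, 12 mm thick. The red catch bolt sits in a 74 mm high bracket at x = 67 to 97 mm, y = -68 to -22 mm.

How it is judged:
On the way, in this order (a step that is already met when the one before it is completed fails the run):
1. the pipe lies in the platform's notches while the catch is still drawn back (distance between pipe_centre and cradle below 0.018 m and angle between the y axis of pipe_centre and the y axis of cradle, either way round below 0.08 rad and value of joint catch below 0.004 m), for 0.1 s.
2. the catch has run in over the platform with the pipe lying in its notches (distance between pipe_centre and cradle below 0.018 m and value of joint catch above 0.008 m and value of joint lift above 0.02 m), for 0.2 s.
3. the tailstock is home and the pipe is seated on both cones (value of joint tailstock above 0.0475 m and y of pipe_centre in the frame of jig_axis below -0.0135 m), for 0.2 s.
At the end, for the whole second after the job is handed in: Catch bolt run in over 8 mm, platform over 20 mm down, tailstock over 47.5 mm in; pipe released, at rest, its centre within 4 mm of the cone line sideways and in height, 13.5 to 21 mm from jig_axis towards the headstock, parallel to the line within 0.06 rad (all of step 3 and value of joint catch above 0.008 m and value of joint lift above 0.02 m and y of pipe_centre in the frame of jig_axis above -0.021 m and x of pipe_centre in the frame of jig_axis between -0.004 and 0.004 m and z of pipe_centre in the frame of jig_axis between -0.004 and 0.004 m and angle between the y axis of pipe_centre and the y axis of jig_axis, either way round below 0.06 rad and linear speed of pipe below 0.01 m/s); the robot touches nothing.
It fails at once if the rusty bar is moved more than 30 mm (distance of bar_centre from where it was at the start of the episode above 0.03 m).
It fails at once if another thing on the bench is moved more than 40 mm (distance of any of spray_can, red_tin, timber, wrench, screwdriver, clamp, pliers from where it was at the start of the episode above 0.04 m).
It also fails if it takes over 46 s, if anything falls off the work surface, if the arm or the gripper's body presses on something with over 40 N, if the wrist force passes 120 N, or if a joint passes its speed limit or range.

## Working session

There is one attempt and no reset: what is moved stays moved. The work goes in short steps, Python scripts to look and compute and a tool call to move; the robot and the scene stay as the last step left them, time stands still between calls to the robot, and variables do not carry over. Pictures are saved under pics/ and viewed, about 8 in all and at most 12, crops included, and the job is handed in when it is done.

Besides the shell and the picture viewer there is one more tool, called after "Call:" as name(argument=value, ...) on one line, values as JSON. step_arm: Moves the arm, as the interface text tells. Scaled input: -1 to 1 covers 5 cm each way for a shift and 5 degrees each way for a turn. Its arguments: {"type":"object","properties":{"targets":{"type":"string"},"newtons":{"type":"number"}},"required":["targets"]}

```bash
ls; mkdir -p pics; cat > h.py <<'E'
import numpy as np, cv2
from cell import robot
from scipy.spatial.transform import Rotation as R
def cap(n,save=None):
    c=robot.capture(n)
    if save: cv2.imwrite('pics/'+save,c['frame'][:,:,::-1])
    return c
def ray(c,rc):
    T=np.array(c['T']); d=T[:3,:3]@np.array([(rc[1]-c['cx'])/c['fx'],(rc[0]-c['cy'])/c['fy'],1]); return T[:3,3],d
def atz(c,rc,z):
    o,d=ray(c,rc); return o+d*(z-o[2])/d[2]
def proj(c,p):
    T=np.array(c['T']); q=T[:3,:3].T@(np.array(p)-T[:3,3]); return c['cy']+c['fy']*q[1]/q[2],c['cx']+c['fx']*q[0]/q[2]
def tri(rs):
    A=np.zeros((3,3));b=np.zeros(3)
    for o,d in rs:
        d=d/np.linalg.norm(d);P=np.eye(3)-np.outer(d,d);A+=P;b+=P@o
    p=np.linalg.solve(A,b); return p
E
python3 - <<'E'
from h import *
np.set_printoptions(precision=4,suppress=True)
Z=dict(pipe_centre=.062,bar_centre=.062,jig_axis=.084,cradle=.106,tail_handle=.129,rack=0,jig=0,spray_can=0,red_tin=0,timber=0)
cs={}
for n in ['top','scene']:
    c=cs[n]=cap(n,n+'0.png')
    print(n,np.array(c['T'])[:3,3])
    for t,z in Z.items():
        for r in robot.pinpoint(n,t)[:2]: print(n,t,round(r['confidence'],2),np.round(r['location'],1),atz(c,r['location'],z))
s=robot.get_state();print(s)
cv2.imwrite('pics/both.png',cv2.resize(np.vstack([cs['top']['frame'],cs['scene']['frame']])[:,:,::-1],None,fx=.78,fy=.78))
E
```

```text
pics
top [ 0.2769 -0.0585  1.4262]
top pipe_centre 0.56 [177.5 313.3] [ 0.5967 -0.2454  0.062 ]
top bar_centre 0.63 [201.9 318.7] [ 0.5056 -0.2628  0.062 ]
top jig_axis 0.75 [178.5 197.8] [0.5882 0.1765 0.084 ]
top jig_axis 0.73 [151.1 331.5] [ 0.6909 -0.3116  0.084 ]
top cradle 0.59 [182.2 196.2] [0.5696 0.1779 0.106 ]
top tail_handle 0.76 [184.6 158.2] [0.556  0.3068 0.129 ]
top rack 0.57 [191.3 315.8] [ 0.5571 -0.2621  0.    ]
top jig 0.96 [190.3 204.1] [0.5612 0.1656 0.    ]
top spray_can 0.68 [142.2 278.2] [ 0.7534 -0.12    0.    ]
top spray_can 0.2 [238.2 369.8] [ 0.3786 -0.4587  0.    ]
top red_tin 0.88 [142.5 187.9] [0.7528 0.2346 0.    ]
top timber 0.74 [137.6 241.1] [0.7725 0.0257 0.    ]
top timber 0.15 [201.7 318.7] [ 0.5168 -0.2721  0.    ]
scene [ 1.2151 -0.6809  0.681 ]
scene pipe_centre 0.69 [234.1 229.8] [ 0.6045 -0.2443  0.062 ]
scene pipe_centre 0.25 [242.6 216.1] [ 0.6064 -0.2927  0.062 ]
scene bar_centre 0.9 [225.1 201.3] [ 0.5162 -0.2777  0.062 ]
scene bar_centre 0.55 [169.1 314.3] [0.5342 0.202  0.062 ]
scene jig_axis 0.77 [170.5 315.8] [0.5684 0.1666 0.084 ]
s
[... 299 characters left out ...]
 0.75 [257.2 300.5] [ 0.7584 -0.1225  0.    ]
scene red_tin 0.96 [205.5 372.9] [0.7632 0.2354 0.    ]
scene red_tin 0.35 [232.2 228.6] [ 0.5338 -0.1976  0.    ]
scene timber 0.68 [239.5 337.3] [0.7844 0.0105 0.    ]
{'time': 1.1, 'joint_positions': array([ 1.0415,  0.2066,  1.5415, -0.    ,  1.3935, -0.1505]), 'joint_velocities': array([ 0.0005,  0.0007,  0.0005, -0.0012,  0.0009,  0.0003]), 'joint_torque': array([ -0.0001, -38.3054, -29.1975,   0.    ,   0.0006,   0.    ]), 'eef_pos': array([0.2126, 0.5342, 0.4047]), 'orientation': array([ 0.1883,  0.9821, -0.    ,  0.    ]), 'force': array([0.6018, 0.0903, 0.2437]), 'torque': array([-0.0253, -0.0284, -0.0152]), 'width': 0.9992159946321131}
```

View image.

View pics/both.png

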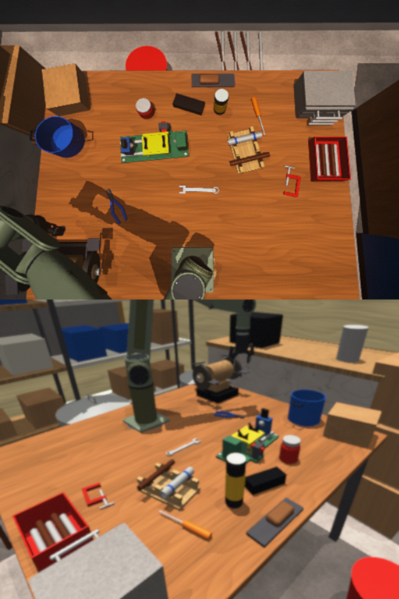

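```bash
python3 - <<'E'
import cv2
a=cv2.imread('pics/top0.png')[140:230,150:350]; cv2.imwrite('pics/z.png',cv2.resize(a,None,fx=4,fy=4,interpolation=cv2.INTER_CUBIC))
E
```

```text
(no output)
```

View pics/z.png

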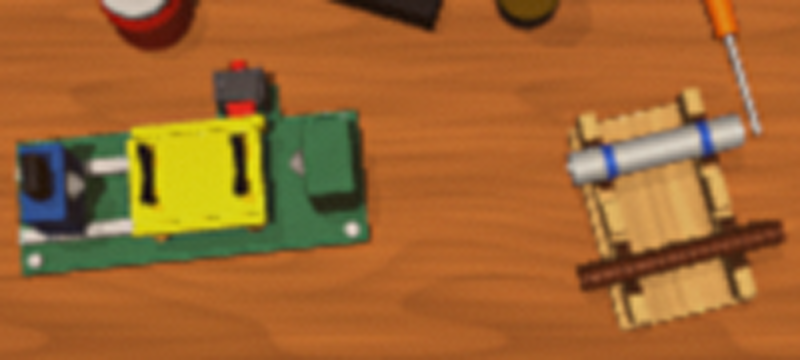

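```bash
cat >> h.py <<'E'
def go(p,yaw=None):
    "remaining shift in tool units after the turn; p = TCP target, yaw = tool x heading deg"
    s=robot.get_state(); r=R.from_quat(s['orientation']); x=r.as_matrix()[:,0]; y0=np.degrees(np.arctan2(x[1],x[0]))
    yaw=y0 if yaw is None else yaw
    d=(y0-yaw)/5; tgt=R.from_matrix(np.array([[np.cos(np.radians(yaw)),np.sin(np.radians(yaw)),0],[np.sin(np.radians(yaw)),-np.cos(np.radians(yaw)),0],[0,0,-1]]))
    dp=np.array(p)-s['eef_pos']
    print('t',s['time'],'yaw',round(y0,2),'tcp',s['eef_pos'].round(4),'tilt',(r.as_matrix()[:,2]).round(4),'F',s['force'].round(1))
    print('turn wz %.2f  shift now-axes %s  after-turn %s (x5cm)'%(d,(r.inv().apply(dp)/.05).round(3),(tgt.inv().apply(dp)/.05).round(3)))
E
python3 - <<'E'
from h import *
c=cap('top')
f=lambda u,v,z:atz(c,(140+v/4,150+u/4),z)
for n,a,b,z in [('pipe',(573,167),(743,132),.064),('bar',(582,277),(782,232),.064),('notch',(147,174),(240,164),.106),('base',(18,145),(355,113),.012),('base2',(23,272),(368,238),.012)]:
    A,B=f(*a,z),f(*b,z);d=A-B;print(n,((A+B)/2).round(4),np.linalg.norm(d).round(4),np.degrees(np.arctan2(d[1],d[0])).round(2))
print('handle',f(36,177,.15))
go([.60,-.25,.38],102)
E
```

```text
pipe [ 0.5967 -0.2497  0.064 ] 0.1603 101.83
bar [ 0.4989 -0.269   0.064 ] 0.187 102.75
notch [0.5694 0.1701 0.106 ] 0.0832 96.25
base [0.6295 0.1942 0.012 ] 0.3242 95.53
base2 [0.5071 0.1818 0.012 ] 0.3269 95.69
handle [0.55268989 0.2981499  0.15      ]
t 1.15 yaw 158.3 tcp [0.2127 0.5342 0.4047] tilt [ 0. -0. -1.] F [0.4 0.2 0.3]
turn wz 11.26  shift now-axes [-12.998 -11.708   0.494]  after-turn [-16.953   4.317   0.494] (x5cm)
```

Call:
step_arm(targets="-.67 -.6 0 0 0 1 0; -.72 -.54 0 0 0 1 0; -.76 -.48 0 0 0 1 0; -.8 -.41 0 0 0 1 0; -.83 -.34 0 0 0 1 0; -.86 -.26 0 0 0 1 0; -.88 -.19 0 0 0 1 0; -.89 -.11 0 0 0 1 0")

```text
time: 1.95
eef_pos: [0.3719, 0.2101, 0.405]
orientation: [0.514, 0.858, 0.0, 0.0]
force: [0.5, -0.1, -1.6]
width: 1.0
```

Call:
step_arm(targets="-.9 -.03 0 0 0 1 0; -.9 .05 0 0 0 1 0; -.89 .12 0 0 0 1 0; -.87 .22 0 0 0 .3 0; -.87 .22 .1 0 0 0 0; -.87 .22 .1 0 0 0 0; -.87 .22 .1 0 0 0 0; -.87 .22 .1 0 0 0 0")

```text
time: 2.75
eef_pos: [0.5312, -0.1123, 0.3847]
orientation: [0.631, 0.776, 0.0, 0.0]
force: [0.6, 0.3, -0.0]
width: 0.999
```

```bash
python3 - <<'E'
from h import *
go([.597,-.25,.38],102)
E
```

```text
t 2.75 yaw 101.77 tcp [ 0.5312 -0.1123  0.3847] tilt [ 6.e-04 -0.e+00 -1.e+00] F [ 0.6  0.3 -0. ]
turn wz -0.05  shift now-axes [-2.965  0.725  0.094]  after-turn [-2.968  0.714  0.093] (x5cm)
```

Call:
step_arm(targets="-.75 .18 0 0 0 0 0; -.75 .18 0 0 0 0 0; -.75 .18 0 0 0 0 0; -.4 .09 0 0 0 0 0; 0 0 0 0 0 0 0")

```text
time: 3.25
eef_pos: [0.5892, -0.2364, 0.3843]
orientation: [0.632, 0.775, -0.0, 0.0]
force: [-0.7, 0.6, -0.7]
width: 1.002
```

```bash
python3 - <<'E'
from h import *
c=cap('wrist','w1.png')
print(np.array(c['T']).round(3))
for t in ['pipe_centre','bar_centre']:
    for r in robot.pinpoint('wrist',t)[:2]: print(t,r,atz(c,r['location'],.062))
go([.597,-.25,.30],101.8)
E
```

```text
[[ 0.979  0.192  0.061  0.573]
 [ 0.202 -0.933 -0.297 -0.16 ]
 [-0.     0.304 -0.953  0.354]
 [ 0.     0.     0.     1.   ]]
pipe_centre {'location': [185.7, 265.5], 'confidence': 0.95} [ 0.5967701  -0.24213324  0.062     ]
bar_centre {'location': [189.5, 154.4], 'confidence': 0.91} [ 0.50059541 -0.26554659  0.062     ]
bar_centre {'location': [175.7, 218.1], 'confidence': 0.29} [ 0.5540396 -0.24159    0.062    ]
t 3.4 yaw 101.81 tcp [ 0.5883 -0.2329  0.3843] tilt [-0.001   0.0011 -1.    ] F [ 0.2 -0.3 -0.6]
turn wz 0.00  shift now-axes [-0.372  0.101  1.686]  after-turn [-0.37   0.1    1.687] (x5cm)
```

View pics/w1.png

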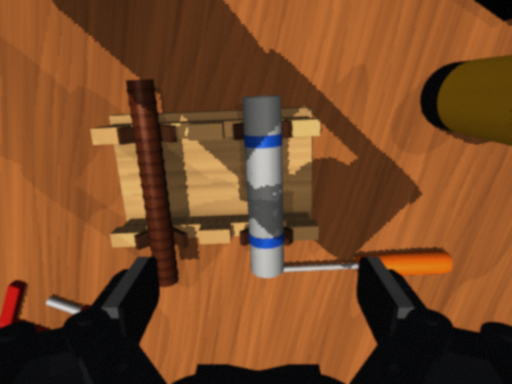

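```bash
python3 - <<'E'
from h import *
c=cap('wrist')
for z in (.062,.07):
  for A,B in (((97,262),(275,267)),((141,263),(243,266))):
    a,b=atz(c,A,z),atz(c,B,z);d=b-a;print(z,(a+b)/2,np.linalg.norm(d),np.degrees(np.arctan2(d[1],d[0])))
go([.597,-.246,.30],101.8)
E
```

```text
0.062 [ 0.59629361 -0.2449378   0.062     ] 0.16562417765542758 -76.27245439281312
0.062 [ 0.59640162 -0.2460029   0.062     ] 0.0955369292160971 -76.20866248859322
0.07 [ 0.59562087 -0.24252255  0.07      ] 0.1610839511435173 -76.2724543928131
0.07 [ 0.59572591 -0.24355846  0.07      ] 0.09291799214402408 -76.20866248859318
t 3.45 yaw 101.85 tcp [ 0.5883 -0.2325  0.3845] tilt [-8.e-04  8.e-04 -1.e+00] F [0.2 0.4 0.4]
turn wz 0.01  shift now-axes [-0.301  0.116  1.69 ]  after-turn [-0.299  0.115  1.69 ] (x5cm)
```

Call:
step_arm(targets="-.28 .11 .3 0 0 -.25 0; 0 0 .7 0 0 0 0; 0 0 .7 0 0 0 0; 0 0 .6 0 0 0 0; 0 0 .5 0 0 0 0; 0 0 .3 0 0 0 0; 0 0 0.1 0 0 0 0; 0 0 0.05 0 0 0 0")

```text
time: 4.25
eef_pos: [0.5971, -0.2458, 0.2226]
orientation: [0.622, 0.783, 0.0, 0.0]
force: [-0.2, 0.3, -0.6]
width: 0.998
```

```bash
python3 - <<'E'
from h import *
go([.5965,-.245,.219],103)
E
```

```text
t 4.25 yaw 103.09 tcp [ 0.5971 -0.2458  0.2226] tilt [ 5.e-04 -3.e-04 -1.e+00] F [-0.2  0.3 -0.6]
turn wz 0.02  shift now-axes [ 0.018 -0.009  0.072]  after-turn [ 0.018 -0.009  0.072] (x5cm)
```

Call:
step_arm(targets="0 0 .05 0 0 0 255; 0 0 0 0 0 0 255; 0 0 0 0 0 0 255; 0 0 0 0 0 0 255; 0 0 0 0 0 0 255; 0 0 0 0 0 0 255; 0 0 0 0 0 0 255; 0 0 0 0 0 0 255", newtons=60)

```text
time: 5.05
eef_pos: [0.5973, -0.2465, 0.221]
orientation: [0.622, 0.783, 0.0, 0.001]
force: [-1.1, 1.8, 5.6]
width: 0.356
```

Call:
step_arm(targets="0 0 -.3 0 0 0 255; 0 0 -.5 0 0 0 255; 0 0 -.7 0 0 0 255; 0 0 -.7 0 0 0 255; .3 0 -.6 0 0 0 255; .5 0 -.4 0 0 0 255; .7 0 0 0 0 0 255; .8 0 0 0 0 0 255")

```text
time: 5.85
eef_pos: [0.5703, -0.1338, 0.3801]
orientation: [0.623, 0.782, 0.0, 0.0]
force: [1.0, 0.5, -5.3]
width: 0.355
```

Call:
step_arm(targets=".9 0 0 0 0 0 255; .9 0 0 0 0 0 255; .9 0 0 0 0 0 255; .9 0 0 0 0 0 255; .9 0 0 0 0 0 255; .9 -.02 0 0 0 .5 255; .7 -.05 0 0 0 .5 255; .4 -.05 0 0 0 .46 255")

```text
time: 6.65
eef_pos: [0.4929, 0.1845, 0.3787]
orientation: [0.67, 0.742, -0.001, -0.001]
force: [0.2, 0.1, -5.1]
width: 0.355
```

Call:
step_arm(targets=".2 -.05 0 0 0 0 255; 0 0 0 0 0 0 255; 0 0 0 0 0 0 255")

```text
time: 6.95
eef_pos: [0.4914, 0.191, 0.3793]
orientation: [0.671, 0.742, -0.001, 0.0]
force: [0.8, -1.0, -4.9]
width: 0.354
```

```bash
python3 - <<'E'
from h import *
c=cap('wrist','w2.png')
for t,z in dict(jig_axis=.084,cradle=.106,tail_handle=.129,jig=0,pipe_centre=.222).items():
    for r in robot.pinpoint('wrist',t)[:2]: print(t,r,atz(c,r['location'],z))
go([.57,.173,.30],95.7); print(robot.get_state()['width'])
E
```

```text
jig_axis {'location': [214.7, 351.3], 'confidence': 0.88} [0.56985166 0.17454431 0.084     ]
cradle {'location': [226.1, 359.6], 'confidence': 0.74} [0.57066095 0.17375704 0.106     ]
tail_handle {'location': [31.7, 388.3], 'confidence': 0.6} [0.55558258 0.30560076 0.129     ]
jig {'location': [188.0, 331.4], 'confidence': 0.63} [0.57086709 0.17260144 0.        ]
jig {'location': [31.8, 388.8], 'confidence': 0.44} [0.59877354 0.32749944 0.        ]
pipe_centre {'location': [272.7, 259.5], 'confidence': 0.75} [0.49101214 0.19388379 0.222     ]
pipe_centre {'location': [323.5, 485.8], 'confidence': 0.56} [0.59288646 0.17878029 0.222     ]
t 7.25 yaw 95.67 tcp [0.4917 0.1909 0.3797] tilt [-1.e-04 -2.e-04 -1.e+00] F [-0.9 -0.7 -5.3]
turn wz -0.01  shift now-axes [-0.511  1.523  1.593]  after-turn [-0.512  1.523  1.593] (x5cm)
0.3557268253834475
```

View pics/w2.png

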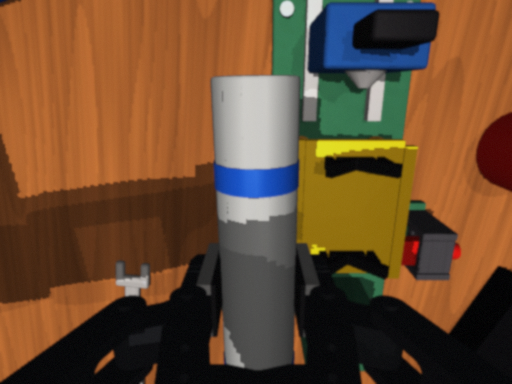

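Call:
step_arm(targets="-.13 .38 .2 0 0 -.04 255; -.13 .38 .4 0 0 0 255; -.13 .38 .4 0 0 0 255; -.13 .38 .4 0 0 0 255; 0 0 .3 0 0 0 255; 0 0 .19 0 0 0 255; 0 0 0 0 0 0 255")

```text
time: 7.95
eef_pos: [0.5683, 0.1735, 0.283]
orientation: [0.67, 0.743, -0.002, -0.002]
force: [-1.2, 0.4, -4.8]
width: 0.356
```

```bash
python3 - <<'E'
from h import *
c=cap('wrist','w3.png')
for t,z in dict(jig_axis=.084,cradle=.106,tail_handle=.129,pipe_centre=.128).items():
    for r in robot.pinpoint('wrist',t)[:1]: print(t,r,atz(c,r['location'],z))
s=cap('scene'); cv2.imwrite('pics/m3.png',np.hstack([c['frame'][:,:,::-1],cv2.resize(s['frame'][110:230,270:360,::-1],(288,384))]))
go([.5702,.1725,.265],95.9)
E
```

```text
pipe_centre {'location': [276.5, 259.3], 'confidence': 0.76} [0.56722904 0.17599192 0.128     ]
t 8.25 yaw 95.97 tcp [0.5698 0.174  0.2866] tilt [ 2.5e-03  4.0e-04 -1.0e+00] F [-0.7  0.9 -4.9]
turn wz 0.01  shift now-axes [-0.03   0.003  0.433]  after-turn [-0.03   0.004  0.433] (x5cm)
```

View pics/m3.png

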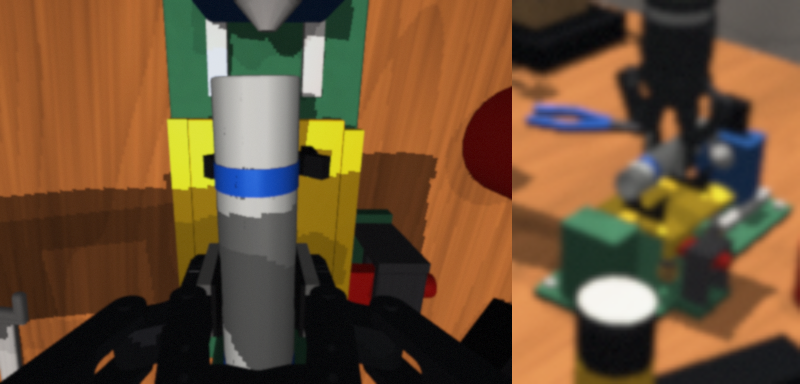

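```bash
python3 - <<'E'
from h import *
c=cap('wrist'); print(c['fx'])
o=np.array([.5702,.174]); 
T=robot.get_state()['eef_pos'];th=np.radians(95.9);Y=np.array([np.sin(th),-np.cos(th)]);X=np.array([np.cos(th),np.sin(th)])
for n,rc,z in [('tip',(28,266),.084),('notch',(162,267.5),.112),('rails',(90,265),.03),('pipe end',(78,256),.144),('pipe low',(360,259),.144),('platform near edge',(120,266),.08)]:
    p=atz(c,rc,z)[:2]; print(n,p.round(4),'rel TCP along x,y',(X@(p-T[:2])).round(4),(Y@(p-T[:2])).round(4))
E
```

```text
342.19497901170155
tip [0.5627 0.2767] rel TCP along x,y 0.1029 0.0035
notch [0.5689 0.2207] rel TCP along x,y 0.0466 0.0039
rails [0.5665 0.2492] rel TCP along x,y 0.0752 0.0044
pipe end [0.5606 0.2535] rel TCP along x,y 0.0801 -0.0009
pipe low [0.573  0.1458] rel TCP along x,y -0.0283 0.0003
platform near edge [0.5674 0.2353] rel TCP along x,y 0.0613 0.0039
```

Call:
step_arm(targets=".03 .08 .05 0 0 0 255; 0 0 .15 0 0 0 255; 0 0 .15 0 0 0 255; 0 0 .1 0 0 0 255; 0 0 .1 0 0 0 255; 0 0 .1 0 0 0 255; 0 0 .1 0 0 0 255; 0 0 .08 0 0 0 255")

```text
time: 9.1
eef_pos: [0.5734, 0.1757, 0.2448]
orientation: [0.669, 0.743, -0.0, -0.0]
force: [-6.1, -1.4, 8.9]
width: 0.356
```

Call:
step_arm(targets="0 0 .06 0 0 0 255; 0 0 .03 0 0 0 255; 0 0 0 0 0 0 255")

```text
time: 9.4
eef_pos: [0.5734, 0.1757, 0.2411]
orientation: [0.669, 0.743, -0.0, -0.0]
force: [-7.4, -1.8, 10.0]
width: 0.352
```

Call:
step_arm(targets="0 -.04 .03 0 0 0 255; 0 0 .03 0 0 0 255; 0 0 .02 0 0 0 255; 0 0 0 0 0 0 255")

```text
time: 9.8
eef_pos: [0.5727, 0.1757, 0.2408]
orientation: [0.669, 0.743, 0.001, 0.001]
force: [-11.0, -2.2, 25.4]
width: 0.352
```

Call:
step_arm(targets="0 -.04 0 0 0 0 255; 0 0 0 0 0 0 255; 0 0 0 0 0 0 255; 0 0 0 0 0 0 255; 0 0 0 0 0 0 255; 0 0 0 0 0 0 255; 0 0 0 0 0 0 255; 0 0 0 0 0 0 255")

```text
time: 10.6
eef_pos: [0.5718, 0.1755, 0.2407]
orientation: [0.669, 0.743, 0.003, 0.003]
force: [-6.1, -0.9, 20.8]
width: 0.352
```

Call:
step_arm(targets="0 0 0 0 0 0 255; 0 0 0 0 0 0 255; 0 0 0 0 0 0 255; 0 0 0 0 0 0 255; 0 0 0 0 0 0 255; 0 0 0 0 0 0 255; 0 0 0 0 0 0 255; 0 0 0 0 0 0 255")

```text
time: 11.4
eef_pos: [0.5718, 0.1755, 0.2407]
orientation: [0.669, 0.743, 0.003, 0.003]
force: [-5.4, -1.9, 19.0]
width: 0.351
```

Call:
step_arm(targets="0 0 0 0 0 0 255; 0 0 0 0 0 0 255; 0 0 0 0 0 0 255; 0 0 0 0 0 0 255; 0 0 0 0 0 0 255; 0 0 0 0 0 0 255; 0 0 0 0 0 0 255; 0 0 0 0 0 0 255")

```text
time: 12.2
eef_pos: [0.5717, 0.1755, 0.2407]
orientation: [0.669, 0.743, 0.003, 0.003]
force: [-6.9, -1.7, 19.8]
width: 0.353
```

```bash
python3 - <<'E'
from h import *
c=cap('wrist','w4.png'); s=cap('scene')
cv2.imwrite('pics/m4.png',np.hstack([c['frame'][:,:,::-1],cv2.resize(s['frame'][110:230,270:360,::-1],(288,384))]))
go([.5702,.1725,.265],95.9)
E
```

```text
t 12.3 yaw 95.96 tcp [0.5718 0.1755 0.2407] tilt [ 8.1e-03  7.0e-04 -1.0e+00] F [-5.4 -1.5 19.7]
turn wz 0.01  shift now-axes [-0.056 -0.034 -0.485]  after-turn [-0.056 -0.038 -0.485] (x5cm)
```

View pics/m4.png

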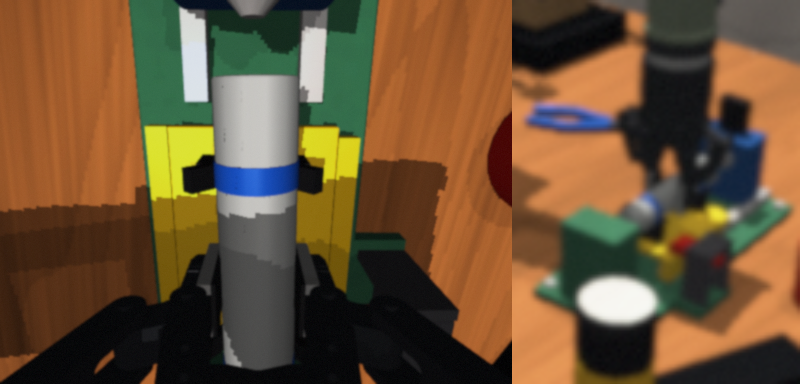

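Call:
step_arm(targets="0 -.02 0 0 0 0 255; 0 0 0 0 0 0 255; 0 0 0 0 0 0 255; 0 0 0 0 0 0 255; 0 0 0 0 0 0 255; 0 0 -.06 0 0 0 255; 0 0 -.05 0 0 0 255; 0 0 -.03 0 0 0 255")

```text
time: 13.1
eef_pos: [0.57, 0.1751, 0.2438]
orientation: [0.67, 0.743, 0.002, 0.002]
force: [3.5, 0.6, -2.1]
width: 0.352
```

Call:
step_arm(targets="0 0 0 0 0 0 255; 0 0 -.04 0 0 0 255; 0 0 0 0 0 0 255")

```text
time: 13.4
eef_pos: [0.5694, 0.1749, 0.2442]
orientation: [0.67, 0.743, 0.001, 0.001]
force: [4.9, -1.6, -2.2]
width: 0.352
```

Call:
step_arm(targets="0 0 0.02 0 0 0 120; 0 0 0 0 0 0 100; 0 0 0 0 0 0 100; 0 0 0 0 0 0 100; 0 0 -.2 0 0 0 60; 0 0 -.5 0 0 0 40; 0 0 -.5 0 0 0 40; 0 0 -.5 0 0 0 40")

```text
time: 14.2
eef_pos: [0.5684, 0.1751, 0.3298]
orientation: [0.669, 0.743, 0.0, 0.0]
force: [0.8, -0.3, 0.3]
width: 0.842
```

Call:
step_arm(targets=".5 -.05 -.5 0 0 0 40; .5 0 -.2 0 0 0 40; .4 0 0 0 0 0 40; 0 0 0 0 0 0 40; 0 0 0 0 0 0 40")

```text
time: 14.7
eef_pos: [0.5585, 0.2446, 0.3636]
orientation: [0.669, 0.743, -0.0, 0.0]
force: [-0.3, 0.4, -0.1]
width: 0.843
```

```bash
python3 - <<'E'
from h import *
c=cap('wrist','w5.png')
for t,z in dict(jig_axis=.084,cradle=.084,tail_handle=.129,pipe_centre=.084).items():
    for r in robot.pinpoint('wrist',t)[:1]: print(t,r,atz(c,r['location'],z))
s=cap('scene')
for r in robot.pinpoint('scene','tail_handle')[:1]: print(r,atz(s,r['location'],.129))
for r in robot.pinpoint('scene','pipe_centre')[:1]: print(r,atz(s,r['location'],.084))
cv2.imwrite('pics/m5.png',np.hstack([c['frame'][:,:,::-1],cv2.resize(s['frame'][110:230,270:360,::-1],(288,384))]))
go([.556,.306,.286],95.9)
E
```

```text
tail_handle {'location': [111.6, 266.7], 'confidence': 0.68} [0.55636251 0.30797942 0.129     ]
pipe_centre {'location': [272.3, 266.3], 'confidence': 0.98} [0.57208494 0.17681466 0.084     ]
{'location': [144.7, 343.2], 'confidence': 0.88} [0.56583268 0.3206223  0.129     ]
{'location': [171.7, 320.6], 'confidence': 0.68} [0.58530528 0.17171128 0.084     ]
t 15.1 yaw 95.9 tcp [0.5589 0.2439 0.363 ] tilt [-4.e-04 -2.e-04 -1.e+00] F [0.2 0.4 0.3]
turn wz -0.00  shift now-axes [1.242 0.071 1.54 ]  after-turn [1.242 0.071 1.54 ] (x5cm)
```

View pics/m5.png

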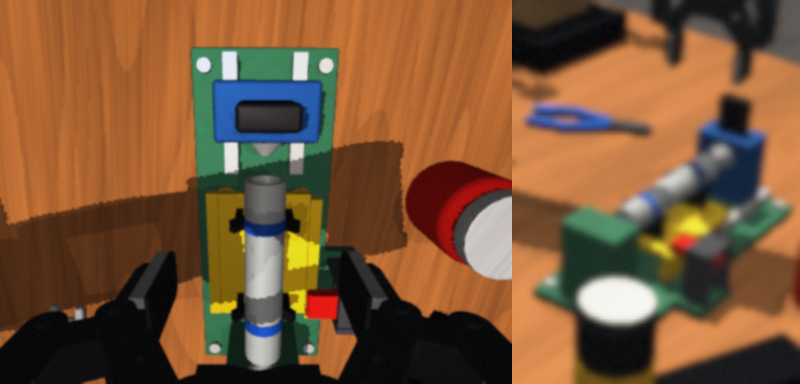

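Call:
step_arm(targets=".4 .03 0 0 0 0 40; .5 .03 0 0 0 0 40; .37 .03 .2 0 0 0 40; 0 0 .4 0 0 0 40; 0 0 .4 0 0 0 40; 0 0 .3 0 0 0 40; 0 0 .18 0 0 0 40; 0 0 0 0 0 0 40")

```text
time: 15.9
eef_pos: [0.5561, 0.3077, 0.287]
orientation: [0.67, 0.743, -0.002, -0.001]
force: [-0.0, -0.2, -0.1]
width: 0.841
```

Call:
step_arm(targets="0 0 0 0 0 0 255; 0 0 0 0 0 0 255; 0 0 0 0 0 0 255; 0 0 0 0 0 0 255; 0 0 0 0 0 0 255; 0 0 0 0 0 0 255; 0 0 0 0 0 0 255", newtons=60)

```text
time: 16.6
eef_pos: [0.5573, 0.3082, 0.2908]
orientation: [0.67, 0.743, 0.001, 0.001]
force: [-1.3, -1.2, 5.6]
width: 0.408
```

Call:
step_arm(targets="-.04 0 -.03 0 0 0 255; -.08 0 0 0 0 0 255; -.08 0 0 0 0 0 255; -.08 0 0 0 0 0 255; -.08 0 0 0 0 0 255; -.08 0 0 0 0 0 255; -.06 0 0 0 0 0 255; -.04 0 0 0 0 0 255")

```text
time: 17.4
eef_pos: [0.56, 0.2813, 0.2908]
orientation: [0.67, 0.743, 0.001, 0.0]
force: [3.6, 4.7, -1.0]
width: 0.408
```

Call:
step_arm(targets="-.06 0 0 0 0 0 255; -.06 0 0 0 0 0 255; -.04 0 0 0 0 0 255; -.04 0 0 0 0 0 255")

```text
time: 17.8
eef_pos: [0.5607, 0.2728, 0.2908]
orientation: [0.669, 0.743, 0.003, -0.001]
force: [4.0, 8.8, -1.7]
width: 0.411
```

Call:
step_arm(targets="-.04 0 0 0 0 0 255; -.04 0 0 0 0 0 255; -.04 0 0 0 0 0 255; -.04 0 0 0 0 0 255")

```text
time: 18.2
eef_pos: [0.5615, 0.265, 0.2908]
orientation: [0.669, 0.743, 0.003, -0.001]
force: [3.0, 8.3, -1.8]
width: 0.411
```

Call:
step_arm(targets="-.04 0 0 0 0 0 255; -.04 0 0 0 0 0 255; 0 0 0 0 0 0 255")

```text
time: 18.5
eef_pos: [0.5619, 0.2613, 0.2909]
orientation: [0.669, 0.743, 0.003, -0.001]
force: [3.8, 10.5, -2.7]
width: 0.411
```

Call:
step_arm(targets="-.03 0 0 0 0 0 255; -.03 0 0 0 0 0 255; -.03 0 0 0 0 0 255; 0 0 0 0 0 0 255")

```text
time: 18.9
eef_pos: [0.5619, 0.2597, 0.2909]
orientation: [0.669, 0.743, 0.006, -0.003]
force: [4.3, 22.1, -4.6]
width: 0.411
```

Call:
step_arm(targets="-.04 0 0 0 0 0 255; 0 0 0 0 0 0 255; 0 0 0 0 0 0 255; 0 0 0 0 0 0 255")

```text
time: 19.3
eef_pos: [0.5618, 0.2591, 0.2909]
orientation: [0.669, 0.743, 0.007, -0.004]
force: [4.1, 26.5, -5.8]
width: 0.412
```

```bash
python3 - <<'E'
from h import *
s=cap('scene')
cv2.imwrite('pics/s6.png',cv2.resize(s['frame'][110:230,270:360,::-1],(450,600)))
c=cap('wrist','w6.png')
for r in robot.pinpoint('wrist','pipe_centre')[:1]: print(r,atz(c,r['location'],.084))
go([.556,.306,.286],95.9)
E
```

```text
{'location': [380.4, 256.5], 'confidence': 0.66} [0.57190827 0.15862565 0.084     ]
t 19.45 yaw 96.03 tcp [0.5619 0.2591 0.2909] tilt [ 0.0028  0.0157 -0.9999] F [ 4.2 26.9 -5.2]
turn wz 0.03  shift now-axes [ 0.944 -0.018  0.113]  after-turn [ 0.945 -0.02   0.098] (x5cm)
```

Call:
step_arm(targets=".05 0 0 0 0 0 255; .02 0 0 0 0 0 255; 0 0 0 0 0 0 120; 0 0 0 0 0 0 80; 0 0 0 0 0 0 60; 0 0 0 0 0 0 60; 0 0 -.3 0 0 0 60; 0 0 -.6 0 0 0 60")

```text
time: 20.25
eef_pos: [0.561, 0.2555, 0.3338]
orientation: [0.67, 0.743, -0.003, -0.002]
force: [1.1, 0.8, 0.4]
width: 0.77
```

Call:
step_arm(targets="0 0 -.6 0 0 0 60; .3 0 -.4 0 0 0 60; .3 0 0 0 0 0 60; 0 0 0 0 0 0 60; 0 0 0 0 0 0 60")

```text
time: 20.75
eef_pos: [0.5582, 0.2863, 0.384]
orientation: [0.669, 0.743, -0.002, -0.001]
force: [-0.2, -0.0, -0.0]
width: 0.764
```

```bash
python3 - <<'E'
from h import *
c=cap('wrist','w7.png')
for t,z in dict(tail_handle=.129,pipe_centre=.084).items():
    for r in robot.pinpoint('wrist',t)[:1]: print(t,r,atz(c,r['location'],z))
s=cap('scene')
cv2.imwrite('pics/m7.png',np.hstack([c['frame'][:,:,::-1],cv2.resize(s['frame'][110:230,270:360,::-1],(288,384))]))
go([.556,.306,.286],95.9)
E
```

```text
tail_handle {'location': [237.6, 259.3], 'confidence': 0.95} [0.5606604  0.25997654 0.129     ]
pipe_centre {'location': [312.9, 259.1], 'confidence': 0.57} [0.57088678 0.16314599 0.084     ]
t 20.95 yaw 95.92 tcp [0.5587 0.2856 0.384 ] tilt [-0.0028 -0.0012 -1.    ] F [-0.3 -0.5  0.4]
turn wz 0.00  shift now-axes [ 0.413 -0.006  1.96 ]  after-turn [ 0.411 -0.012  1.96 ] (x5cm)
```

View pics/m7.png

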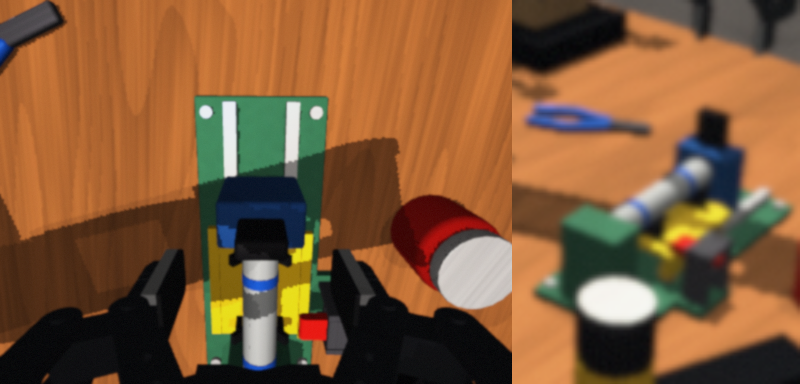

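Call:
step_arm(targets="0 -.7 0 0 0 0 60; 0 -.8 0 0 0 0 60; 0 -.8 0 0 0 0 60; .5 -.6 0 0 0 0 60; .5 -.3 0 0 0 0 60; 0 0 0 0 0 0 60")

```text
time: 21.55
eef_pos: [0.3924, 0.3205, 0.3853]
orientation: [0.668, 0.744, -0.0, -0.001]
force: [-0.0, -0.7, -0.2]
width: 0.766
```

```bash
python3 - <<'E'
from h import *
c=cap('top')
for t,z in dict(tail_handle=.129,pipe_centre=.084,jig_axis=.084).items():
    for r in robot.pinpoint('top',t)[:1]: print(t,r,atz(c,r['location'],z))
s=cap('scene')
for r in robot.pinpoint('scene','pipe_centre')[:1]: print(r,atz(s,r['location'],.084))
cv2.imwrite('pics/m8.png',np.hstack([cv2.resize(c['frame'][155:215,150:250,::-1],(500,300),interpolation=2),cv2.resize(s['frame'][110:230,270:360,::-1],(225,300))]))
print(robot.get_state()['time'])
E
```

```text
tail_handle {'location': [180.4, 174.2], 'confidence': 0.83} [0.57099413 0.25128026 0.129     ]
pipe_centre {'location': [183.1, 203.5], 'confidence': 0.74} [0.57108321 0.15528708 0.084     ]
jig_axis {'location': [183.4, 200.0], 'confidence': 0.71} [0.56998192 0.16794608 0.084     ]
{'location': [170.4, 320.0], 'confidence': 0.54} [0.57814844 0.17736483 0.084     ]
21.85
```

View pics/m8.png

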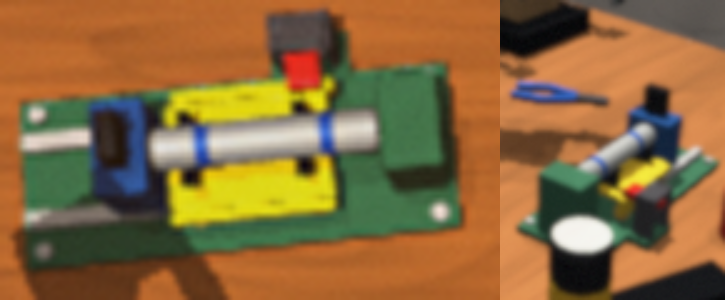

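```bash
python3 -c "
from cell import robot
robot.job_done();print(robot.get_state()['time'])"
```

```text
the job is handed in; nothing more can be done
the job is handed in; nothing more can be done
```

I finished the job and handed it in at about 22 s of the 46 s allowed. The hand-in gave no verdict, so success rests on my own checks below.

**What I did:** I took the pipe from the rack, laid it in the platform's notches and held it at the stop for about 3 s. Then I slid the tailstock in by its grip until it stopped firmly, let go and backed away clear.

**Last checks:**
- **Catch:** the pictures show the red catch over the platform. When I raised the hand 4 mm, the platform's upward push was gone, so it was held down.
- **Tailstock:** it moved about 49 mm from where it started, by the arm's position. The cameras gave about 48 mm. The push then rose from 10 N to 26 N over about 2 mm, so it was firmly home.
- **Pipe:** its centre measured about 15.5 mm towards the headstock by hand from the last top picture (allowed 13.5 to 21), and it looks in line with the cones. I could not measure its height or its sideways offset to the 4 mm limit.
- **Other things:** I did not touch the rusty bar or the loose items, and none looked moved in the pictures. I did not re-measure their positions at the end.

**Where checks disagreed:** the networks' pipe-centre readings varied by up to 20 mm along the line. The top camera put it about 13 mm from jig_axis, just under the limit. The wrist camera during the push put it about 15.5 mm away. The last scene view did not show it moved at all, but that reading was low-confidence and blurry. I relied on the picture and the contact force instead.

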